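# Set the mill's selector to setup and hold its guard half open

### The job

Turn the selector knob on the control box to the setup position, the one with the long bar mark, and leave it clicked in there. Only then lift the clear guard of the small mill by its black front tab and hold it open at 45 degrees, where its side rail meets the long tick of the quadrant beside the hinge; the guard falls shut if let go, so finish while your fingers are still holding it there. Leave the other things on the bench where they are.

Things in the scene. Friction and masses are not known exactly. Their poses are not given: they have to be found in the camera images.
- mill: desktop mill, a grey and dark box 200 deep (x) x 240 wide (y) x 120 mm high, fixed to the bench (place and yaw vary); origin under its centre; its x axis points from its front (tab side, towards the robot) to its rear (hinge side). A thin quadrant, radius 75 mm, long tick at 45 degrees, stands above its +y side wall, 128 mm from the middle.
- guard (a joint): opening angle of the guard in rad: 0 shut (level), 0.785 is 45 degrees, stop at 1.4. The guard is a clear pane in a flat aluminium frame, 204 x 240 x 9 mm, about 0.4 kg; it turns about a level hinge along the mill's y axis at its rear top edge and falls shut by its weight from any angle (no spring, little friction). A 13 mm lip hangs below its front edge.
- guard_hinge (a point): point on the hinge axis in the middle of the guard's width, 124 mm above the bench, 100 mm behind the mill's centre; turns with the guard: its x axis lies in the guard and points away from the tab, its y axis is the hinge axis
- guard_tab (a point): grip point in the black tab sticking straight out of the guard's front edge: a block 50 mm long, 12 thick (mill's y), 24 high, free all round. The point lies mid-height, 242 mm in front of the hinge axis (124 mm over the bench when shut), 22 mm behind the tab's free end; axes as guard_hinge. Pinched from above by its sides it can turn between the fingers, so they may point down all the while.
- control: control box, white, 130 x 130 x 60 mm, fixed to the bench on the left or right of the mill (place, side and yaw vary); origin under its centre; its front faces its -x, the knob stands in the middle of its top. A flat open grey parts tray 130 x 130 x 45 mm is on the other side of the mill.
- selector (a joint): angle of the selector knob in rad, growing as it turns clockwise seen from above; five click positions at 0, 0.698, 1.396, 2.094 and 2.793 with stops just beyond the outer two; setup is the middle one, 1.396. It starts in the first or second. A spring detent pulls it into the nearest position and holds it there; about 0.1 N m turns it on.
- selector_grip (a point): on the knob's vertical axis, 90 mm above the bench, 30 mm above the box's top; turns with the knob: its x axis runs along the knob's black grip bar towards the pointer end (white line). The bar is 44 mm long, 14 mm thick and its top lies 42 mm above the box's top, its foot 8 mm above it on a disc of 52 mm diameter.
- setup_mark (a point): middle of the long black bar mark of the setup position on top of the control box, 46 mm from the knob's axis straight along the box's +x (to its rear); the other four positions have round dots. In setup the pointer end points at it.
- screwdriver: loose screwdriver, 150 mm long, lying on the table near the robot; origin at the middle of its underside
- woodblock: loose light wooden block 35 x 35 x 30 mm; origin under its centre
- bearing: loose steel ring, 40 mm across, 12 mm high; origin under its centre
- can: loose upright aluminium can, 52 mm across, 120 mm tall; origin under its centre
- mug: loose white mug, 76 mm across, 85 mm tall; origin under its centre
- gear: loose grey plastic gear, 54 mm across, 18 mm high; origin under its centre
Mind the look-alikes: they are no part of the job. There is more than one size of the control; the job needs the larger.

How it is judged:
On the way:
1. the selector is clicked into setup, let go, with the guard still shut (value of joint selector between 1.246 and 1.546 rad and contact force between selector and the fingers below 0.3 N and value of joint guard below 0.1 rad), for 0.2 s.
At the end, for the whole second after the job is handed in: The selector rests in setup (within 0.15 rad of 1.396) and the guard is held still (under 0.1 rad/s) by the fingers (contact above 0.5 N) at 45 degrees, within 7 degrees (0.663 to 0.908 rad), through the last second; no loose thing on the bench has moved 30 mm or more (value of joint selector between 1.246 and 1.546 rad and value of joint guard between 0.663 and 0.908 rad and velocity of joint guard between -0.1 and 0.1 rad/s and contact force between guard and the fingers above 0.5 N and distance of each of screwdriver, woodblock, bearing, can, mug, gear from where it was at the start of the episode below 0.03 m); the arm keeps its last pose, push and grip.
It fails at once if the guard is opened (over 0.15 rad) while the selector is not in setup (value of joint guard above 0.15 rad and not (value of joint selector between 1.246 and 1.546 rad)).
It fails at once if a loose thing on the bench is knocked 30 mm or more from its place (distance of any of screwdriver, woodblock, bearing, can, mug, gear from where it was at the start of the episode above 0.03 m).
It also fails if it takes over 48 s, if anything falls off the work surface, if the arm or the gripper's body presses on something with over 40 N, if the wrist force passes 120 N, or if a joint passes its speed limit or range.

### The arm

A 7-joint arm with a two-finger parallel gripper is mounted at the origin on the work surface. World frame = base frame: x ahead of the robot, y to its left, z up, the work surface at z = 0. Lengths are in m, angles in rad, forces in N, time in s.
With the tool pointing down it reaches from about 0.35 to 0.9 m from the base axis. Payload 8.1 kg.
Tool frame: the origin (TCP) lies at the very end of the fingers, on their centre line; the grasp point (between the pads) lies 19 mm behind it (arm.grasp_offset is the distance from the TCP to the grasp point, in m); z points along the fingers, y is the direction in which the jaws open and shut (so a half turn about z gives the same grasp; the last joint's range is limited). The gripper opens to 92 mm and grips with 3 to 60 N. Pads are 19 mm wide; open, the fingers measure 130 mm over their backs; the gripper's body (75 mm by 190 mm) begins 47 mm behind the grasp point.
Start: joints at [-1.264, 0.434, 0.025, 1.573, -0.012, 1.134, -0.075], TCP at [0.249, 0.573, 0.227] pointing down, gripper open.
Joint ranges: [-2.62, 2.62], [-0.44, 2.09], [-1.27, 1.32], [0.08, 2.57], [-1.32, 4.46], [0.12, 2], [-2.74, 2.74]. Speed limits (rad/s): [2.22, 2.22, 3.01, 3.01, 3.14, 3.14, 3.14].

### API

Orientations are given as a rotation vector (axis times angle).
In Python, from cell import arm, eyes, workorder gives the robot as it stands.
- The arm moves only by the shell command python3 -m inch 'ROWS' [FORCE]. ROWS is JSON, a list that holds one entry, the list of rows, each a list of 5 numbers: the closure, from 0 (fully open) to 1 (shut), then the shift along the tool's x, y, z in mm, then the turn about the tool's z in degrees. A call has 1 to 12 rows; each row shifts and turns the pose as measured when the row begins, along the tool's axes as they then stand; what a row does not reach is not made up. A row lasts 1/10 s, in which the tool goes at most 50 mm and 8.59 degrees, less where a joint would pass 70% of its speed; a pose out of reach is approached as far as the arm can. A call with a gripper value outside its range is refused whole. The fingers move at their own pace and stop on an object; FORCE is the grip in N (left out, the last holds). Time passes only in rows, so rows that do not move let the fingers close. It gives the time, the measured TCP pose, the force and the opening at its end, in the units of the state.
- arm.observe(): the state, without advancing time (a new reading comes with each control period).
- eyes.get_image(name): name is "side" or "top"; returns a dict with "frame" (384x512x3 uint8, blue, green, red), "intrinsics" (3x3 intrinsics, pixels), "k1" (the pictures are not rectified: a ray, as slopes to the right and down, at radius r is drawn at 1 + k1 r^2 times it, then the intrinsics apply), "rvec" (rotation vector, rad) and "tvec" (3), from world to camera coordinates, as OpenCV has them. Camera axes: x right, y down, z forward; pixel columns grow to the right and rows downward; lengths in m; the calibration is good to about 2 mm. A picture is of the moment at which its call begins. There is no depth.
- workorder.sign_off(): hands the job in, once; it reports no verdict.
The state is a dict: "clock": time; "joints": joint angles; "dq": joint speeds; "joint_efforts": joint torques, N m; "position": TCP position; "ee_rot": TCP orientation; "force": force on the tool from outside, world axes, zero at the start; "ft_torque": the same for the moment, N m; "width": opening from 0.0 (shut) to 1.0 (fully open).
Only numpy, scipy, OpenCV 4.12 (cv2) and the standard library are available. Lean on these libraries where they do the work, as an engineer would, in place of code of your own. Each camera call takes 0.05 s, during which the arm holds its last target.

## Working session

There is one attempt and no reset: what is moved stays moved. The work goes in short steps, Python scripts to look and compute and a shell command to move; the robot and the scene stay as the last step left them, time stands still between calls to the robot, and variables do not carry over. Pictures are saved under pics/ and viewed, and the job is handed in when it is done.

```bash
ls; mkdir -p pics
python3 - <<'E'
from cell import arm, eyes, workorder
import cv2
for n in("side","top"):
    d=eyes.get_image(n); cv2.imwrite(f"pics/{n}0.png",d["frame"]); print(n,d["intrinsics"],d["k1"],d["rvec"],d["tvec"])
print(arm.observe(),arm.grasp_offset)
E
```

```text
pics
side [[441.38357777   0.         258.6695937 ]
 [  0.         441.38357777 186.16326594]
 [  0.           0.           1.        ]] -0.04568325156227328 [ 2.18984272 -0.66610158  0.30978482] [-0.42846755  0.26407199  1.02369542]
top [[357.17102133   0.         259.95789942]
 [  0.         357.17102133 191.16309446]
 [  0.           0.           1.        ]] -0.05100662178279147 [ 2.13044025 -2.19172138  0.15196987] [-0.00110168  0.53962546  1.00815713]
{'clock': 0.1, 'joints': array([-1.26360086,  0.43514399,  0.02495795,  1.57400479, -0.01157763,
        1.13400082, -0.07509697]), 'dq': array([ 0.00017482, -0.00080173,  0.00044544, -0.00160911, -0.00086382,
        0.00092678,  0.00017859]), 'joint_efforts': array([ 3.55427488e-03, -6.69124532e+01,  9.88243036e-01, -3.15145040e+01,
       -6.04786514e-02,  3.73188907e-02,  5.06971446e-05]), 'position': array([0.24887777, 0.5728095 , 0.22602957]), 'ee_rot': array([-6.39246176e-01, -3.07571799e+00,  2.20650078e-03]), 'force': array([-0.72810113,  0.66220344, -0.27823433]), 'ft_torque': array([-0.02569215,  0.00422155, -0.03108178]), 'width': 1.001703851554783} 0.0188
```

View pics/side0.png

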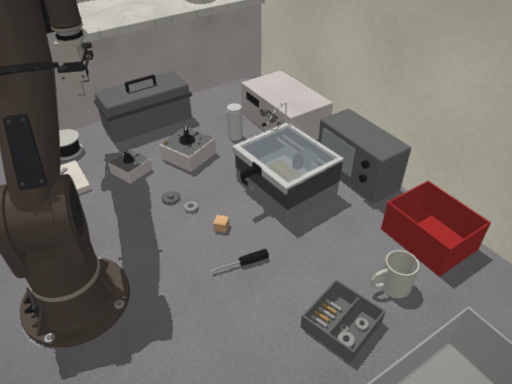

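View pics/top0.png

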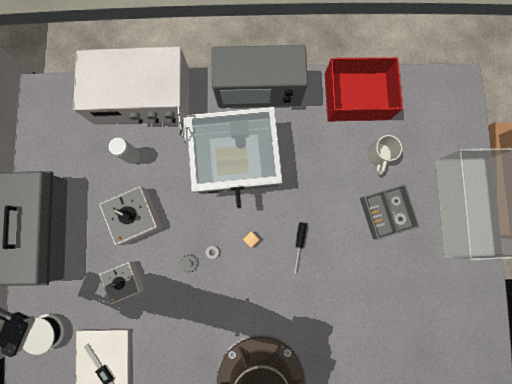

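The top view shows the mill at about (235,150) with its tab at (238,197), and the larger control box at (128,215). The smaller look-alike is at (120,283), and the screwdriver, block, ring and gear lie between them and the robot. Next I'll zoom in.

```bash
cat > h.py <<'E'
import numpy as np,cv2
from cell import arm, eyes, workorder
from scipy.spatial.transform import Rotation as R
def cam(n):
    d=eyes.get_image(n); d['R']=cv2.Rodrigues(np.array(d['rvec'],float))[0]; d['t']=np.array(d['tvec'],float).ravel(); return d
def ray(d,u,v):
    dist=np.array([d['k1'],0,0,0,0.])
    x,y=cv2.undistortPoints(np.array([[[u,v]]],float),d['intrinsics'],dist)[0,0]
    return -d['R'].T@d['t'], d['R'].T@np.array([x,y,1])
def onz(d,u,v,z):
    c,r=ray(d,u,v); return c+r*(z-c[2])/r[2]
def tri(rays):
    A=np.zeros((3,3));b=np.zeros(3)
    for c,r in rays:
        r=r/np.linalg.norm(r);P=np.eye(3)-np.outer(r,r);A+=P;b+=P@c
    return np.linalg.solve(A,b)
def proj(d,P):
    return cv2.projectPoints(np.array(P,float).reshape(-1,1,3),np.array(d['rvec'],float),d['t'],d['intrinsics'],np.array([d['k1'],0,0,0,0.]))[0][:,0]
def crop(d,x0,y0,x1,y1,s,name):
    cv2.imwrite(name,cv2.resize(d['frame'][y0:y1,x0:x1],None,fx=s,fy=s,interpolation=cv2.INTER_CUBIC))
E
python3 - <<'E'
from h import *
d=cam('top');s=cam('side')
a=cv2.resize(d['frame'][180:250,90:170],None,fx=7,fy=7,interpolation=cv2.INTER_CUBIC);cv2.imwrite('pics/c1.png',a)
crop(d,175,100,295,215,5,'pics/c2.png')
crop(s,150,115,230,175,8,'pics/c3.png')
crop(s,225,95,350,215,5,'pics/c4.png')
E
```

```text
(no output)
```

View pics/c1.png

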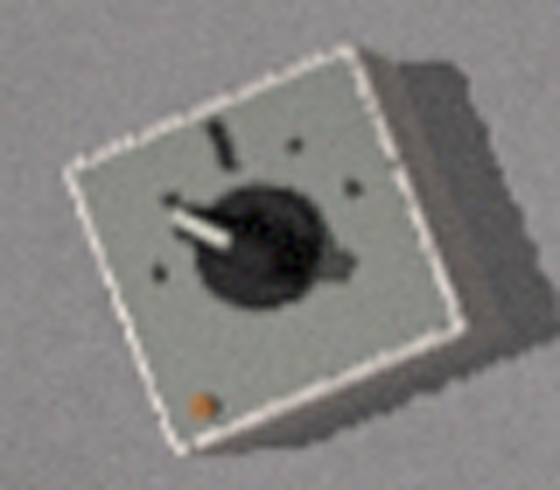

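View pics/c2.png

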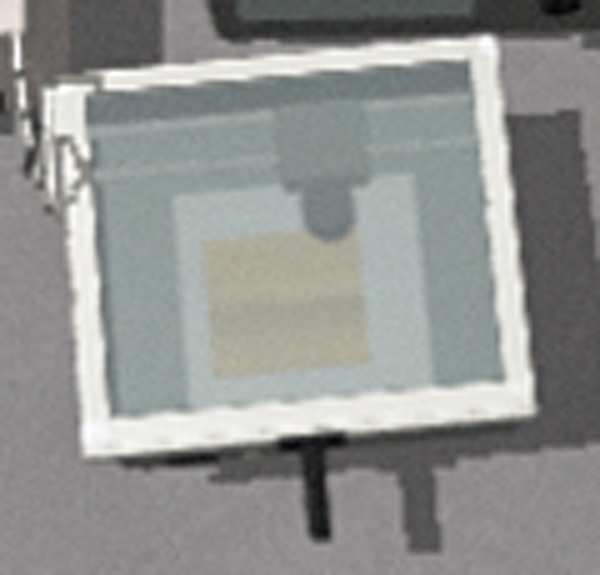

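View pics/c3.png

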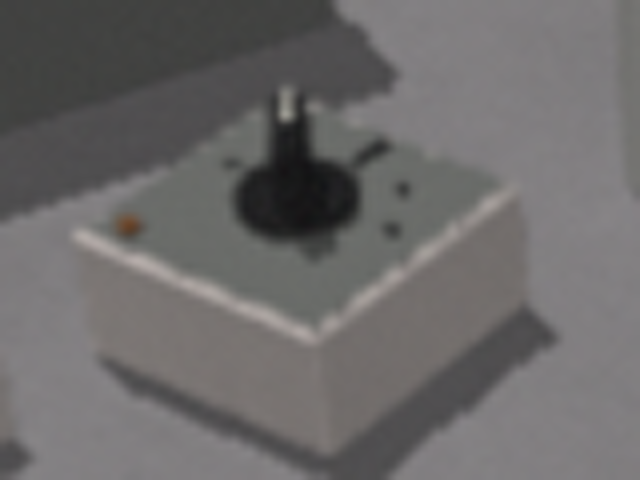

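View pics/c4.png

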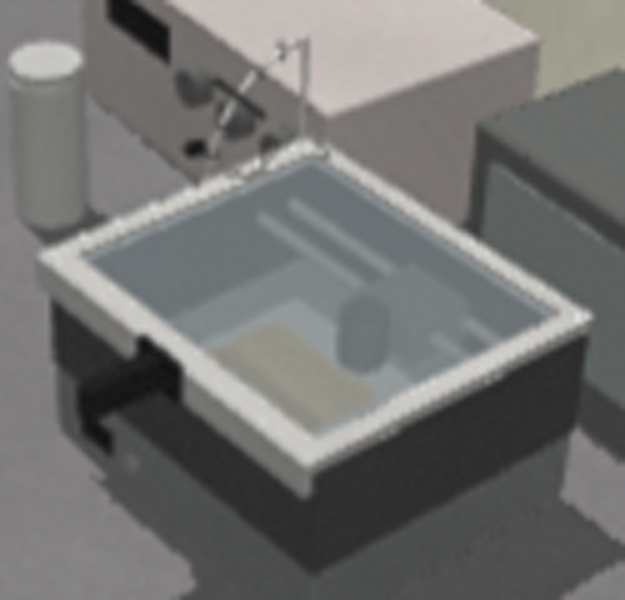

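Run:
```python
from h import *
d=cam('top');s=cam('side')
def u(p,x0,y0,k): return ((p[0]+.5)/k-.5+x0,(p[1]+.5)/k-.5+y0)
T=lambda p,z:onz(d,*u(p,90,180,7),z)
c=[T(p,.06) for p in[(68,172),(350,46),(464,325),(182,454)]]
for i in range(4):print(c[i].round(4),np.linalg.norm(c[i]-c[i-1]).round(4))
m=np.mean(c,0);ax=(c[0]+c[1]-c[2]-c[3]);print('centre',m,'yaw',np.degrees(np.arctan2(ax[1],ax[0])))
mk=T((222,145),.06);print('mark',mk,np.linalg.norm(mk-m),np.degrees(np.arctan2(*(mk-m)[1::-1])))
w0,w1=T((172,213),.102),T((230,242),.102);print('white line',w0,w1,np.degrees(np.arctan2(*(w0-w1)[1::-1])))
S=lambda p,z:onz(s,*u(p,150,115,8),z)
c=[S(p,.06) for p in[(72,232),(318,340),(523,188)]];print('side corners',np.round(c,4)); print('side ctr',(c[0]+c[2])/2)
# mill
M=lambda p,z:onz(d,*u(p,175,100,5),z)
z=.1285
c=[M(p,z) for p in[(42,85),(497,37),(536,412),(84,456)]]
for i in range(4):print('guard',c[i].round(4),np.linalg.norm(c[i]-c[i-1]).round(4))
f=(c[2]+c[3])/2;b=(c[0]+c[1])/2;ax=b-f;print('front mid',f,'back',b,'yaw',np.degrees(np.arctan2(ax[1],ax[0])))
for p in[(319,540),(313,447)]:print('tab',M(p,.136))
```

```text
[0.5115 0.4429 0.06  ] 0.125
[0.5601 0.3276 0.06  ] 0.1251
[0.4453 0.28   0.06  ] 0.1243
[0.3966 0.3937 0.06  ] 0.1237
centre [0.47837075 0.36105315 0.06      ] yaw 22.85272798932602
mark [0.52084898 0.37960015 0.06      ] 0.04635073556394324 23.58721845617494
white line [0.49002563 0.38290822 0.102     ] [0.47814792 0.35988996 0.102     ] 62.70570889039251
side corners [[0.3967 0.3969 0.06  ]
 [0.4452 0.2764 0.06  ]
 [0.5618 0.3234 0.06  ]]
side ctr [0.47923525 0.36012853 0.06      ]
guard [0.7386 0.1893 0.1285] 0.2065
guard [ 0.7592 -0.0604  0.1285] 0.2505
guard [ 0.5503 -0.0739  0.1285] 0.2093
guard [0.5333 0.1668 0.1285] 0.2414
front mid [0.54183441 0.04644644 0.1285    ] back [0.74890633 0.06448305 0.1285    ] yaw 4.978076250620545
tab [0.48458556 0.04273068 0.136     ]
tab [0.53376862 0.04483461 0.136     ]
```

```bash
cat >> h.py <<'E'
def delta(P,head=None):
    """shift mm in tool axes and turn (deg about tool z) so that tool x line has heading head (mod 180)"""
    o=arm.observe();M=R.from_rotvec(o['ee_rot']).as_matrix()
    dl=M.T@(np.array(P)-o['position'])*1000
    h=np.degrees(np.arctan2(M[1,0],M[0,0]))
    print('clk',o['clock'],'pos',o['position'].round(4),'F',o['force'].round(1),'w',round(o['width'],3),'tool x',M[:,0].round(3),'z',M[:,2].round(3),'head',h.round(1),'q',o['joints'].round(2))
    print('shift',dl.round(1), 'turn', None if head is None else np.round(((h-head+90)%180)-90,1))
E
python3 - <<'E'
from h import *
delta([.4787,.3606,.14],62.8)
s=cam('side')
h=np.radians(4)
a=np.array([np.cos(h),np.sin(h),0])
g=np.array([.5065,.0446,.124])
print(proj(s,[g,g-.022*a,g+.028*a]), proj(s,[g+.242*a]))
E
```

```text
clk 0.3 pos [0.249  0.5731 0.2265] F [ 0.1 -0.7  0.3] w 1.0 tool x [-0.917  0.398 -0.   ] z [-0.    -0.001 -1.   ] head 156.5 q [-1.26  0.43  0.02  1.57 -0.01  1.13 -0.08]
shift [-295.4 -103.3   86.5] turn -86.3
[[246.5651075  172.70569531]
 [239.94746682 175.84322776]
 [254.82372813 168.79082475]] [[312.37840101 141.52885233]]
```

```bash
python3 -m inch '[[[0,-42,-14.8,8,0],[0,-42,-14.8,8,0],[0,-42,-14.8,8,0],[0,-42,-14.8,8,0],[0,-42,-14.8,8,0],[0,-42,-14.8,8,0],[0,-42,-14.8,8,0],[0,0,0,0,-8],[0,0,0,0,-8],[0,0,0,0,-8],[0,0,0,0,-8],[0,0,0,0,-8]]]' 20; python3 -m inch '[[[0,0,0,0,-8],[0,0,0,0,-8],[0,0,0,0,-8],[0,0,0,0,-8],[0,0,0,0,-8],[0,0,0,0,-8]]]';python3 - <<'E'
from h import *
delta([.4787,.3606,.14],62.8)
E
```

```text
clock: 1.55
position: [0.4864, 0.3532, 0.167]
ee_rot: [-0.49, 3.103, 0.001]
force: [0.0, -0.8, -0.6]
width: 1.0
clock: 2.15
position: [0.4867, 0.3527, 0.167]
ee_rot: [-1.755, 2.605, 0.0]
force: [0.2, 0.1, 0.3]
width: 1.005
clk 2.15 pos [0.4867 0.3527 0.167 ] F [0.2 0.1 0.3] w 1.005 tool x [-0.375 -0.927 -0.001] z [ 0.     0.001 -1.   ] head -112.1 q [-0.51  0.47 -0.29  1.69  0.15  1.    1.9 ]
shift [-4.3 10.4 27. ] turn 5.1
```

```bash
python3 -m inch '[[[0,-4.3,10.4,5,5],[0,0,0,20,0],[0,0,0,20,0],[0,0,0,0,0]]]'
python3 - <<'E'
from h import *
delta([.4787,.3606,.076],62.8)
t=cam('top');s=cam('side')
crop(t,85,170,185,250,7,'pics/d1.png');crop(s,120,80,240,180,6,'pics/d2.png')
E
```

```text
clock: 2.55
position: [0.4796, 0.3608, 0.1216]
ee_rot: [-1.644, 2.673, 0.001]
force: [-0.1, 0.6, -1.0]
width: 1.001
clk 2.55 pos [0.4796 0.3608 0.1216] F [-0.1  0.6 -1. ] w 1.001 tool x [-0.451 -0.893 -0.003] z [ 0.002  0.002 -1.   ] head -116.8 q [-0.55  0.51 -0.26  1.74  0.16  0.9   1.79]
shift [ 0.7  0.7 45.6] turn 0.4
```

View pics/d1.png

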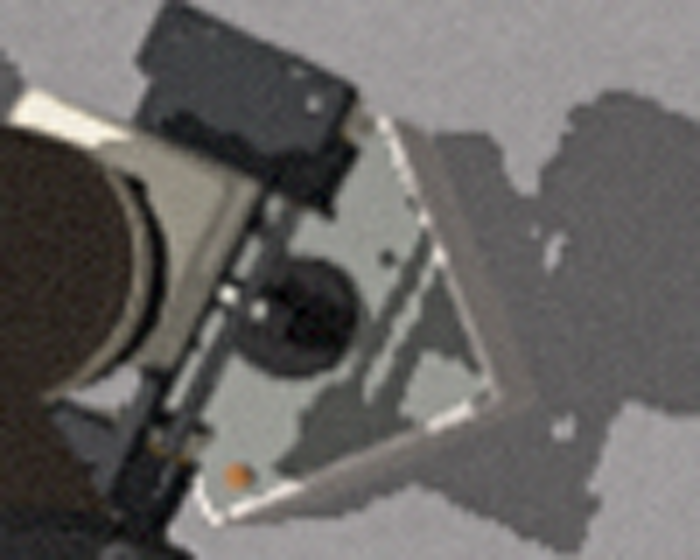

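View pics/d2.png

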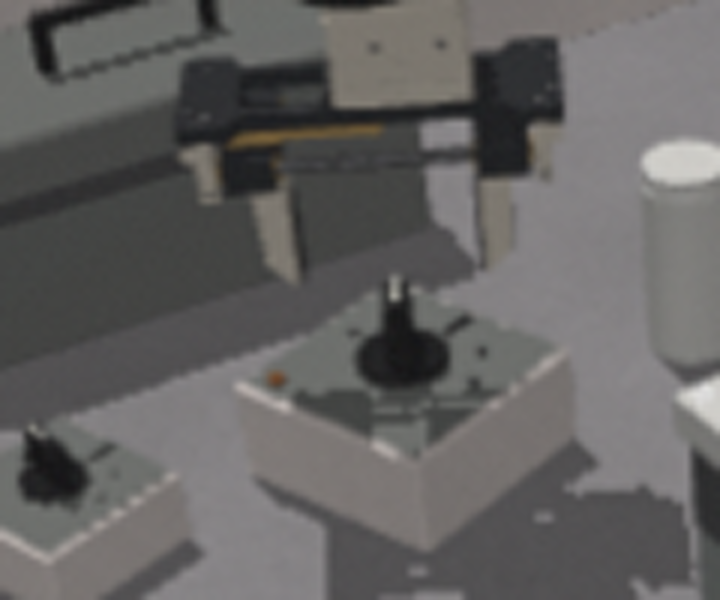

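The fingers straddle the bar, with tips near (290,280) and (490,265) in the side crop and the bar at (397,290). I'll descend and close.

```bash
python3 -m inch '[[[0,0.7,0.7,20,0],[0,0,0,20,0],[0,0,0,5,0],[0.5,0,0,0,0],[1,0,0,0,0],[1,0,0,0,0],[1,0,0,0,0],[1,0,0,0,0]]]' 20
python3 - <<'E'
from h import *
delta([.4787,.3606,.076],62.8)
E
```

```text
clock: 3.45
position: [0.4849, 0.3652, 0.0871]
ee_rot: [-1.634, 2.661, 0.004]
force: [0.5, -0.2, -0.4]
width: 0.616
clk 3.45 pos [0.4849 0.3652 0.0871] F [ 0.5 -0.2 -0.4] w 0.616 tool x [-0.452 -0.892 -0.018] z [ 0.015  0.012 -1.   ] head -116.9 q [-0.56  0.56 -0.25  1.77  0.18  0.82  1.77]
shift [ 7.1  3.6 10.9] turn 0.3
```

```bash
python3 -m inch '[[[0.4,7,3.6,6,0],[0.4,0,0,5,0],[0.4,0,0,0,0]]]' 20
python3 - <<'E'
from h import *
delta([.4787,.3606,.076],62.8)
E
```

```text
clock: 3.75
position: [0.4782, 0.3603, 0.0755]
ee_rot: [-1.634, 2.66, 0.004]
force: [0.6, -0.1, 0.4]
width: 0.603
clk 3.75 pos [0.4782 0.3603 0.0755] F [ 0.6 -0.1  0.4] w 0.603 tool x [-0.452 -0.892 -0.018] z [ 0.015  0.013 -1.   ] head -116.9 q [-0.56  0.56 -0.25  1.8   0.19  0.78  1.77]
shift [-0.6 -0.3 -0.5] turn 0.3
```

```bash
python3 -m inch '[[[1,0,0,0,0],[1,0,0,0,0],[1,0,0,0,0],[1,0,0,0,0],[1,0,0,0,0],[1,0,0,0,0],[1,0,0,0,0]]]' 20
python3 - <<'E'
from h import *
delta([.4787,.3606,.076],62.8)
E
```

```text
clock: 4.45
position: [0.4781, 0.3603, 0.0752]
ee_rot: [-1.634, 2.661, 0.004]
force: [0.3, -0.1, -0.2]
width: 0.15
clk 4.45 pos [0.4781 0.3603 0.0752] F [ 0.3 -0.1 -0.2] w 0.15 tool x [-0.452 -0.892 -0.018] z [ 0.015  0.012 -1.   ] head -116.9 q [-0.56  0.56 -0.25  1.8   0.19  0.78  1.77]
shift [-0.5 -0.4 -0.8] turn 0.3
```

Gripped at 0.15 of full opening, which is the bar's 14 mm thickness. Next is the clockwise turn.

```bash
python3 -m inch '[[[1,0,0,0,7],[1,0,0,0,7],[1,0,0,0,7],[1,0,0,0,7],[1,0,0,0,7],[1,0,0,0,5],[1,0,0,0,0]]]' 20
python3 - <<'E'
from h import *
delta([.4785,.3606,.076],23)
print(arm.observe()['ft_torque'])
E
```

```text
clock: 5.15
position: [0.4759, 0.3626, 0.0752]
ee_rot: [-0.59, 3.07, 0.019]
force: [-0.0, -0.8, -0.5]
width: 0.146
clk 5.15 pos [0.4759 0.3626 0.0752] F [-0.  -0.8 -0.5] w 0.146 tool x [-0.929 -0.371 -0.017] z [ 0.013  0.015 -1.   ] head -158.2 q [-0.7   0.54 -0.06  1.81  0.04  0.76  1.17]
shift [-1.6 -2.8 -0.8] turn -1.2
[-0.42373625 -0.26361809  0.02204361]
```

```bash
python3 -m inch '[[[0,0,0,0,0],[0,0,0,0,0],[0,0,0,0,0],[0,0,0,0,0],[0,0,0,0,0]]]' 20;python3 -m inch '[[[0,0,0,-30,0],[0,0,0,-30,0],[0,0,0,-30,0],[0,0,0,-30,0],[0,0,0,0,0]]]'
python3 - <<'E'
from h import *
t=cam('top');s=cam('side')
delta([.5065,.0446,.2],4)
crop(t,85,170,185,250,7,'pics/e1.png');crop(s,120,80,240,180,6,'pics/e2.png')
E
```

```text
clock: 5.65
position: [0.476, 0.3627, 0.0754]
ee_rot: [-0.602, 3.068, 0.019]
force: [-0.2, 0.2, -1.2]
width: 0.535
clock: 6.15
position: [0.474, 0.3599, 0.1985]
ee_rot: [-0.604, 3.07, 0.017]
force: [0.0, 0.2, 0.1]
width: 0.969
clk 6.25 pos [0.4725 0.3586 0.1949] F [-0.2  0.2 -0.6] w 0.992 tool x [-0.925 -0.379 -0.009] z [ 0.006  0.009 -1.   ] head -157.7 q [-0.69  0.41 -0.06  1.7   0.03  1.02  1.2 ]
shift [  87.4 -303.4   -7.9] turn 18.3
```

View pics/e1.png

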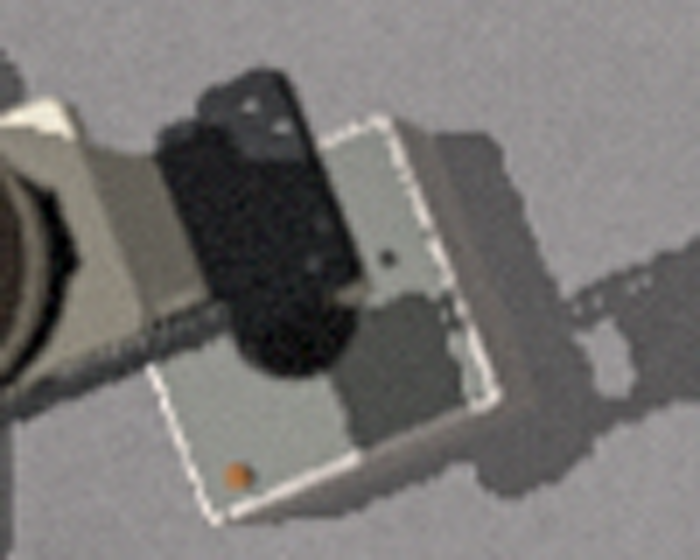

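View pics/e2.png

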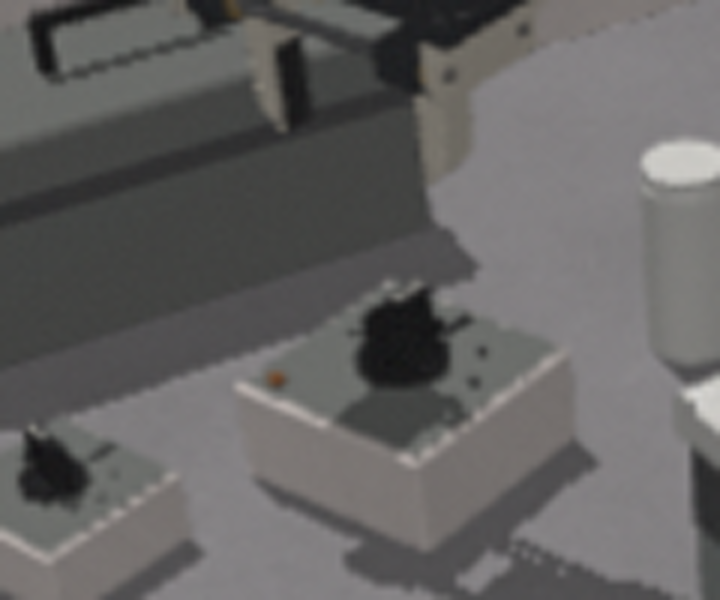

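The knob has turned in the side view, but the top view is blocked. I'll move over to the tab and check again from above.

```bash
python3 -m inch '[[[0,12,-43,-1,0],[0,12,-43,-1,0],[0,12,-43,-1,0],[0,12,-43,-1,0],[0,12,-43,-1,0],[0,12,-43,-1,0],[0,0,0,0,6],[0,0,0,0,6],[0,0,0,0,6],[0,0,0,0,0]]]'
python3 - <<'E'
from h import *
delta([.5065,.0446,.2],4)
t=cam('top')
crop(t,90,180,170,250,7,'pics/f1.png')
E
```

```text
clock: 7.25
position: [0.4971, 0.0784, 0.1848]
ee_rot: [0.101, -3.126, -0.004]
force: [1.0, -0.3, -0.2]
width: 1.0
clk 7.25 pos [0.4971 0.0784 0.1848] F [ 1.  -0.3 -0.2] w 1.0 tool x [-0.998 -0.065  0.014] z [-0.014  0.002 -1.   ] head -176.3 q [-0.32  0.29  0.08  1.91 -0.03  0.95  1.41]
shift [ -6.9 -34.3 -15.4] turn -0.3
```

View pics/f1.png

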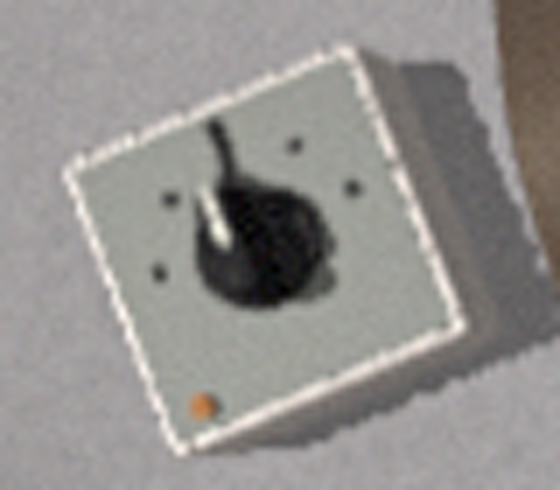

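The white line now runs from (207,190) to (225,240), pointing at the long bar mark, so the selector is in setup with the guard shut. I'll go to the tab, gripping about 4 mm nearer its free end and slightly high for body clearance.

```bash
python3 -m inch '[[[0,-5,-34,0,0],[0,0,0,0,0]]]'
python3 - <<'E'
from h import *
delta([.5025,.0444,.108],4)
t=cam('top');s=cam('side')
crop(s,190,80,310,190,6,'pics/g1.png');crop(t,180,100,290,240,4,'pics/g2.png')
E
```

```text
clock: 7.5
position: [0.5039, 0.0447, 0.1832]
ee_rot: [0.123, -3.123, -0.003]
force: [1.0, 0.4, -0.4]
width: 1.0
clk 7.5 pos [0.5039 0.0447 0.1832] F [ 1.   0.4 -0.4] w 1.0 tool x [-0.997 -0.078  0.016] z [-0.016  0.001 -1.   ] head -175.5 q [-0.26  0.29  0.09  1.91 -0.04  0.96  1.5 ]
shift [ 0.2 -0.4 75.2] turn 0.5
```

View pics/g1.png

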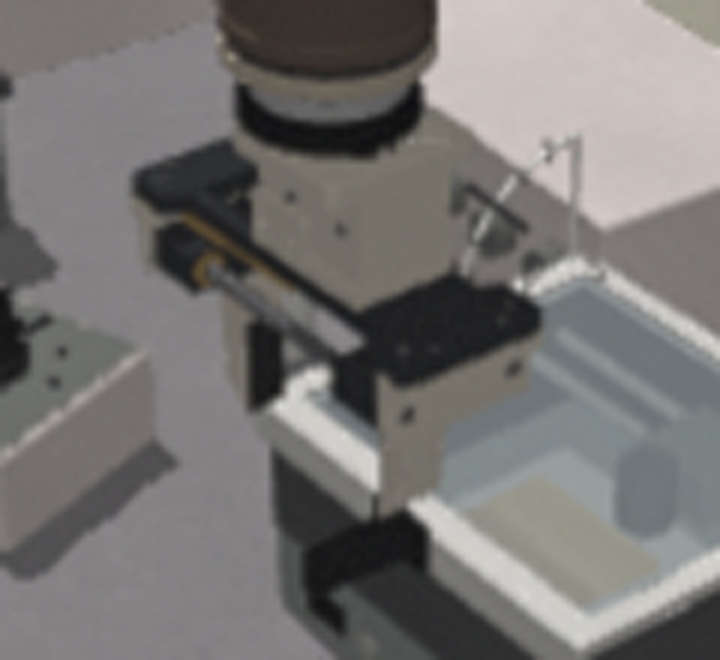

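The fingers hang at about z 0.18 above the tab, which shows at (365,565) in this crop. Now I'll descend.

```bash
python3 -m inch '[[[0,0,0,25,0],[0.3,0,0,25,0],[0.4,0,0,15,0],[0.4,0,0,0,0]]]' 30
python3 - <<'E'
from h import *
delta([.5025,.0444,.108],4)
t=cam('top');s=cam('side')
crop(s,190,80,310,190,6,'pics/h1.png')
E
```

```text
clock: 8.0
position: [0.502, 0.0531, 0.1161]
ee_rot: [0.146, -3.123, -0.01]
force: [-0.3, -0.5, 0.5]
width: 0.793
clk 8.0 pos [0.502  0.0531 0.1161] F [-0.3 -0.5  0.5] w 0.793 tool x [-0.996 -0.093  0.015] z [-0.016  0.006 -1.   ] head -174.6 q [-0.26  0.38  0.07  1.99 -0.05  0.79  1.51]
shift [ 0.2 -8.8  8.1] turn 1.4
```

View pics/h1.png

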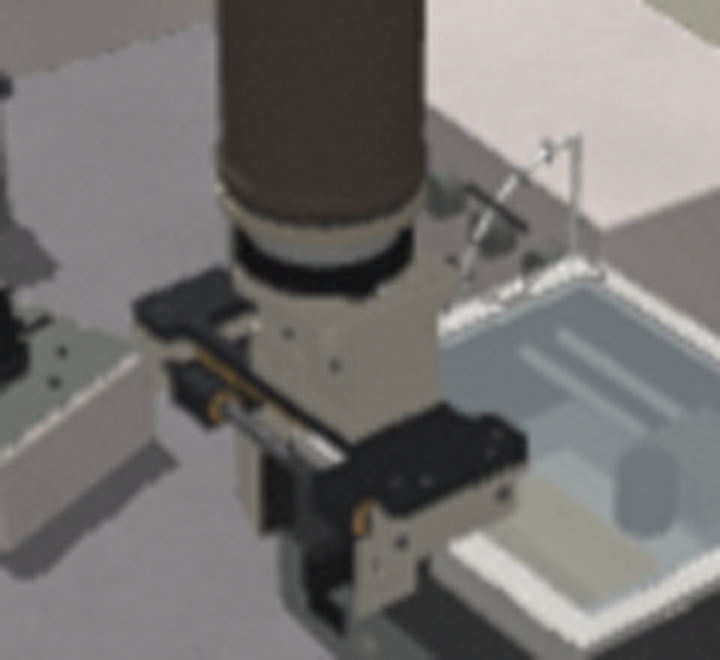

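```bash
python3 -m inch '[[[0.4,0,-8.8,6,1.4],[0.4,0,0,2,0],[0.4,0,0,0,0]]]' 30
python3 - <<'E'
from h import *
delta([.5025,.0444,.108],4)
E
```

```text
clock: 8.4
position: [0.5055, 0.0442, 0.1114]
ee_rot: [0.105, -3.131, -0.011]
force: [-0.1, 0.4, -0.4]
width: 0.598
clk 8.4 pos [0.5055 0.0442 0.1114] F [-0.1  0.4 -0.4] w 0.598 tool x [-0.998 -0.067  0.009] z [-0.009  0.007 -1.   ] head -176.1 q [-0.25  0.39  0.08  1.99 -0.06  0.78  1.51]
shift [3.  0.4 3.4] turn -0.1
```

```bash
python3 -m inch '[[[0.6,3,0.4,3,0],[1,0,0,0,0],[1,0,0,0,0],[1,0,0,0,0],[1,0,0,0,0],[1,0,0,0,0],[1,0,0,0,0],[1,0,0,0,0]]]' 30
python3 - <<'E'
from h import *
delta([.5025,.0444,.108],4)
s=cam('side');crop(s,190,80,310,190,6,'pics/i1.png')
E
```

```text
clock: 9.2
position: [0.5027, 0.0457, 0.1091]
ee_rot: [0.108, -3.132, -0.013]
force: [-0.2, 0.3, 0.0]
width: 0.128
clk 9.2 pos [0.5027 0.0457 0.1091] F [-0.2  0.3  0. ] w 0.128 tool x [-0.998 -0.069  0.007] z [-0.008  0.008 -1.   ] head -176.1 q [-0.25  0.38  0.08  2.   -0.06  0.77  1.5 ]
shift [ 0.2 -1.3  1.1] turn -0.1
```

View pics/i1.png

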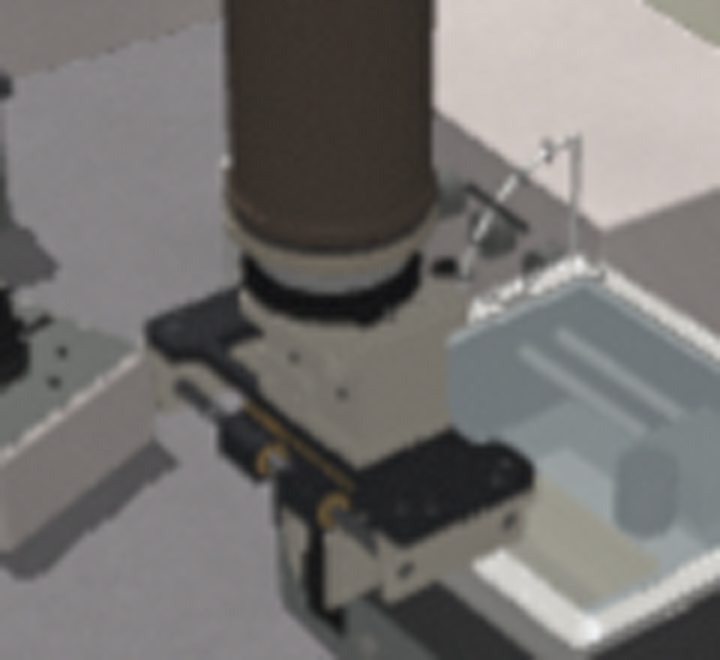

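Gripped at 0.128 of full opening, about 12 mm, the tab's thickness. I'll lift along the arc.

```bash
python3 -m inch '[[[1,0,0,-8,0],[1,-0.6,0,-12,0],[1,-1,0,-12,0],[1,-2,0,-12,0],[1,-3,0,-12,0]]]' 30
cat > arc.py <<'E'
from h import *
import sys
h=np.radians(4);a=np.array([np.cos(h),np.sin(h),0]);P0=np.array([.5027,.0457,.1091])
H=P0+.246*a-np.array([0,0,.003]); H[2]=.1061+.0
p=arm.observe()['position']-H
print('angle',np.degrees(np.arctan2(p[2],-p@a))-np.degrees(np.arctan2(.003,.246)),'r',np.hypot(p[2],p@a))
for th in map(float,sys.argv[1:]):
    t=np.radians(th);print(th);delta(H-a*(.246*np.cos(t)+.003*np.sin(t))+np.array([0,0,.246*np.sin(t)+.003*np.cos(t)]),4)
E
python3 arc.py 20 25
```

```text
clock: 9.75
position: [0.5098, 0.0462, 0.1687]
ee_rot: [0.108, -3.131, -0.014]
force: [2.6, 2.0, -4.0]
width: 0.129
angle 13.976724795062303 r 0.24691224978010948
20.0
clk 9.75 pos [0.5098 0.0462 0.1687] F [ 2.6  2.  -4. ] w 0.129 tool x [-0.998 -0.069  0.008] z [-0.009  0.009 -1.   ] head -176.0 q [-0.26  0.32  0.09  1.92 -0.05  0.91  1.5 ]
shift [ -6.5   0.3 -24.5] turn -0.0
25.0
clk 9.75 pos [0.5098 0.0462 0.1687] F [ 2.6  2.  -4. ] w 0.129 tool x [-0.998 -0.069  0.008] z [-0.009  0.009 -1.   ] head -176.0 q [-0.26  0.32  0.09  1.92 -0.05  0.91  1.5 ]
shift [-14.3   0.5 -44.2] turn -0.0
```

Forces are small, about -4 N from the weight. I'll continue.

```bash
python3 -m inch '[[[1,-3,0,-12,0],[1,-4,0,-12,0],[1,-4.5,0,-12,0],[1,-5,0,-11,0]]]' 30; python3 arc.py 30 35
python3 - <<'E'
from h import *
s=cam('side');crop(s,190,40,330,190,4,'pics/j1.png')
E
```

```text
clock: 10.15
position: [0.5289, 0.0475, 0.2217]
ee_rot: [0.108, -3.137, -0.016]
force: [6.8, 1.1, -6.7]
width: 0.133
angle 27.04312104504476 r 0.24826166412439524
30.0
clk 10.15 pos [0.5289 0.0475 0.2217] F [ 6.8  1.1 -6.7] w 0.133 tool x [-0.998 -0.069  0.002] z [-0.003  0.01  -1.   ] head -176.1 q [-0.26  0.29  0.1   1.81 -0.04  1.04  1.5 ]
shift [ -5.2   0.1 -10. ] turn -0.1
35.0
clk 10.15 pos [0.5289 0.0475 0.2217] F [ 6.8  1.1 -6.7] w 0.133 tool x [-0.998 -0.069  0.002] z [-0.003  0.01  -1.   ] head -176.1 q [-0.26  0.29  0.1   1.81 -0.04  1.04  1.5 ]
shift [-16.4   0.3 -28. ] turn -0.1
```

View pics/j1.png

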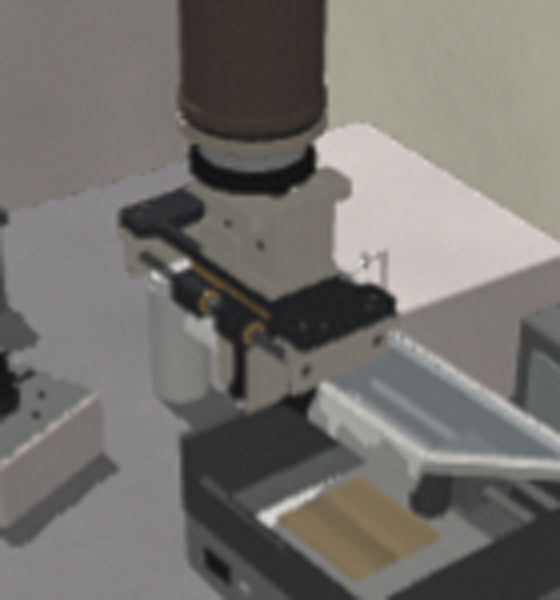

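The guard is following the arc, open about 27°, and the tab is still between the fingers. I'll continue, slowing down.

```bash
python3 -m inch '[[[1,-6,0,-10,0],[1,-6,0,-9.5,0],[1,-6.5,0,-9.5,0]]]' 30; python3 arc.py 38 42
```

```text
clock: 10.5
position: [0.5481, 0.0488, 0.2539]
ee_rot: [0.108, -3.138, -0.017]
force: [5.4, 2.5, -6.4]
width: 0.13
angle 35.686954835328336 r 0.249086237817853
38.0
clk 10.5 pos [0.5481 0.0488 0.2539] F [ 5.4  2.5 -6.4] w 0.13 tool x [-0.998 -0.069  0.001] z [-0.002  0.011 -1.   ] head -176.1 q [-0.26  0.29  0.11  1.72 -0.05  1.13  1.5 ]
shift [-4.8  0.1 -6.1] turn -0.1
42.0
clk 10.5 pos [0.5481 0.0488 0.2539] F [ 5.4  2.5 -6.4] w 0.13 tool x [-0.998 -0.069  0.001] z [-0.002  0.011 -1.   ] head -176.1 q [-0.26  0.29  0.11  1.72 -0.05  1.13  1.5 ]
shift [-15.7   0.2 -19.1] turn -0.1
```

```bash
python3 -m inch '[[[1,-6,0,-8,0],[1,-6,0,-7,0],[1,-2,0,-2,0],[1,0,0,0,0],[1,0,0,0,0]]]' 30; python3 arc.py 43
python3 - <<'E'
from h import *
s=cam('side');crop(s,190,20,330,160,4,'pics/k1.png')
t=cam('top');crop(t,170,90,300,220,4,'pics/k2.png')
E
```

```text
clock: 11.0
position: [0.5621, 0.0498, 0.272]
ee_rot: [0.108, -3.136, -0.017]
force: [2.0, 2.0, -4.2]
width: 0.131
angle 40.962324899424374 r 0.24958814478529395
43.0
clk 11.0 pos [0.5621 0.0498 0.272 ] F [ 2.   2.  -4.2] w 0.131 tool x [-0.998 -0.069  0.004] z [-0.004  0.01  -1.   ] head -176.0 q [-0.26  0.3   0.11  1.66 -0.05  1.18  1.5 ]
shift [-4.5  0.1 -4.1] turn -0.0
```

View pics/k1.png

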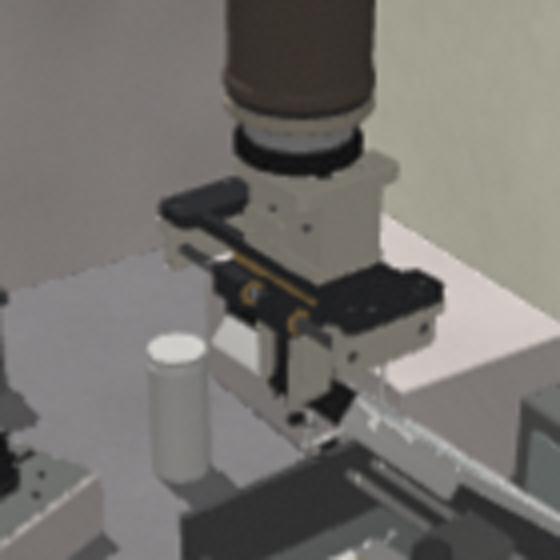

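View pics/k2.png

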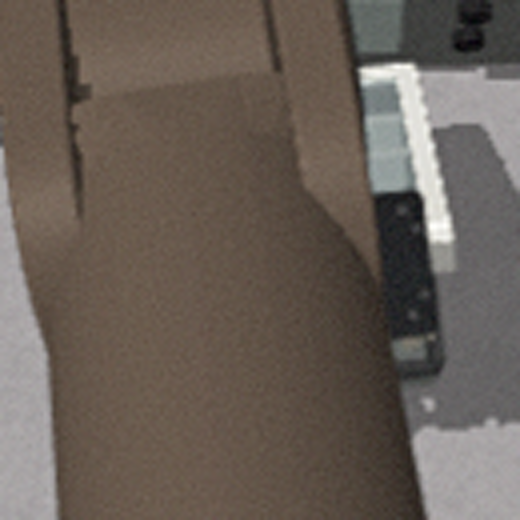

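The black tab is still between the fingers, and the guard's right rail shows in the top view from (405,65) to (445,240). I'll nudge it up a little, then measure the guard angle from its corner in both views, independent of the arm.

```bash
python3 -m inch '[[[1,-4,0,-5,0],[1,0,0,0,0],[1,0,0,0,0],[1,0,0,0,0]]]' 30; python3 arc.py 44
python3 - <<'E'
from h import *
s=cam('side');crop(s,260,90,360,190,6,'pics/l1.png')
t=cam('top');crop(t,240,90,310,180,6,'pics/l2.png')
E
```

```text
clock: 11.5
position: [0.5662, 0.0501, 0.2768]
ee_rot: [0.108, -3.135, -0.017]
force: [1.8, 2.1, -4.2]
width: 0.131
angle 42.40287142490281 r 0.2497923766839095
44.0
clk 11.5 pos [0.5662 0.0501 0.2768] F [ 1.8  2.1 -4.2] w 0.131 tool x [-0.998 -0.069  0.004] z [-0.005  0.01  -1.   ] head -176.0 q [-0.26  0.31  0.11  1.64 -0.05  1.2   1.5 ]
shift [-3.3  0.1 -2.4] turn -0.0
```

View pics/l1.png

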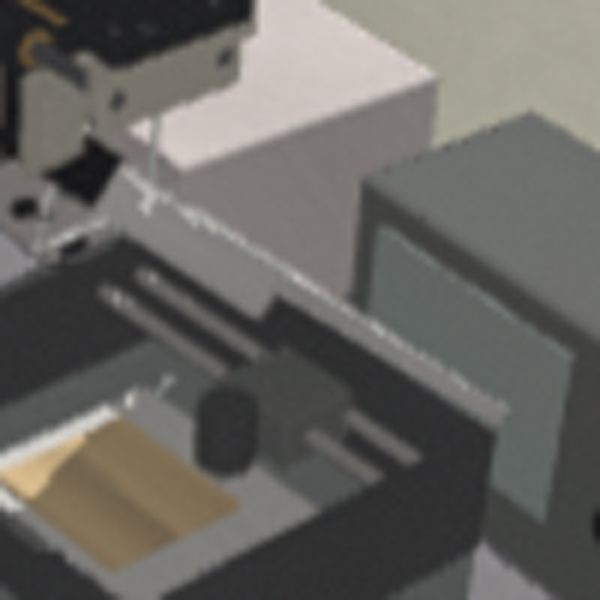

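View pics/l2.png

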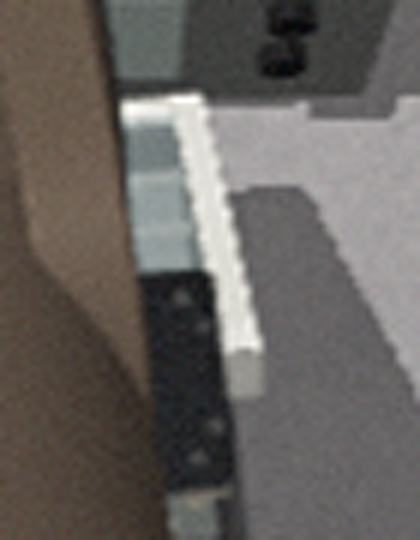

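Run:
```python
from h import *
t=cam('top')
for yaw in (3.5,4,4.5):
  h=np.radians(yaw);a=np.array([np.cos(h),np.sin(h),0]);n=np.array([-a[1],a[0],0])
  c,r=ray(t,(262.5)/6-.5+240,(348.5)/6-.5+90)
  H=np.array([.5027,.0457,.124])+.246*a
  p=c+r*((H-.12*n-c)@n)/(r@n); q=p-H
  fx=-(q@a);print(yaw,p.round(4),'lat',q@n,'r',np.hypot(fx,q[2]),'ang',np.degrees(np.arctan2(q[2],fx))-np.degrees(np.arctan2(.0045,.204)))
```

```text
3.5 [ 0.6053 -0.0682  0.2826] lat -0.11999999999999997 r 0.2186363052792658 ang 45.22460391487509
4 [ 0.6033 -0.0676  0.2906] lat -0.11999999999999997 r 0.2266102646793463 ang 46.073635467608675
4.5 [ 0.6013 -0.0669  0.2983] lat -0.12000000000000001 r 0.2342457270733674 ang 46.81650919391565
```

Run:
```python
from h import *
from scipy.optimize import brentq
t=cam('top')
for yaw in (3.5,4,4.5):
  h=np.radians(yaw);a=np.array([np.cos(h),np.sin(h),0]);n=np.array([-a[1],a[0],0])
  H=np.array([.5027,.0457,.124])+.246*a
  c0=np.array([.5503,-.0739,.1285]); 
  for R0 in (np.hypot(-(c0-H)@a,.0045),.2045):
    c,r=ray(t,(262.5)/6-.5+240,(348.5)/6-.5+90)
    f=lambda z:np.hypot((c+r*(z-c[2])/r[2]-H)@a,z-.124)-R0
    z=brentq(f,.2,.4) if f(.2)*f(.4)<0 else np.nan
    q=c+r*(z-c[2])/r[2]-H
    print(yaw,'R0',R0.round(4) if hasattr(R0,'round') else R0,'z',round(z,4),'lat',q@n,'ang',np.degrees(np.arctan2(q[2],-q@a))-np.degrees(np.arctan2(.0045,.204)))
```

```text
3.5 R0 0.2058 z 0.2681 lat -0.12145040062745602 ang 43.17622383867739
3.5 R0 0.2045 z 0.2666 lat -0.12160407379454997 ang 42.944239727040504
4 R0 0.2069 z 0.2685 lat -0.12227389370916893 ang 43.02280402301385
4 R0 0.2045 z 0.2657 lat -0.12255702926429551 ang 42.60205085827382
4.5 R0 0.208 z 0.2688 lat -0.12308697030603073 ang 42.86906786920858
4.5 R0 0.2045 z 0.2648 lat -0.12350609865002199 ang 42.255626164847136
```

The vision check gives 42.3–43.2° and the arm gives 42.4°, which agree and sit well inside 38–52°. One last look at the bench and the knob before handing in.

Run:
```python
from h import *
t=cam('top');cv2.imwrite('pics/z.png',t['frame']);delta([0,0,0])
o=arm.observe();print(np.abs(o['dq']).max())
```

```text
clk 11.75 pos [0.5662 0.0501 0.2768] F [ 2.1  1.7 -4.3] w 0.128 tool x [-0.998 -0.069  0.004] z [-0.005  0.01  -1.   ] head -176.0 q [-0.26  0.31  0.11  1.64 -0.05  1.2   1.5 ]
shift [567.1 -13.9 279.1] turn None
0.0011924358559605645
```

View pics/z.png

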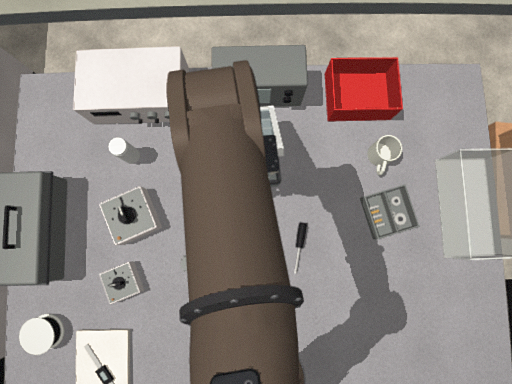

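The can (120,150), mug (387,152) and screwdriver (301,247) are where they started. The knob at (126,213) still points at the bar mark, and the arm is still. The arm hides the block, ring and gear in this view, but it never went near them. I'm handing in.

```bash
python3 -c "
from cell import workorder
print(workorder.sign_off())"
```

```text
the job is handed in; nothing more can be done
None
```

I turned the selector on the larger control box one click clockwise into setup and let go, with the guard still shut. Then I pinched the guard's tab, lifted it along its arc and handed in at about 11.8 s with the fingers still holding it.

- **Selector:** the last top view shows the pointer on the long bar mark.
- **Guard angle:** the arm pose gives 42.4° and the camera view of the guard corner gives 42.3–43.2°. That is slightly under 45° but inside the 7° tolerance; I stopped there to keep the gripper body clear of the guard.
- **Guard angle check that failed:** one earlier camera calculation gave 45–47°. I dropped it because it put the guard corner 219–234 mm from the hinge, where it should be about 205 mm.
- **Grip:** the arm was still, the fingers were closed on the 12 mm tab, and the outside force was about 5 N.
- **Loose things:** the can, mug and screwdriver had not moved. The arm hid the block, ring and gear in the last picture, so I could not check those, though no move went near them.

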